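Set the bench load unit to its third step and switch it on

TASK

On the tilted blue load unit, turn the black dial until the red zero sector stands in the little window and let it rest there a moment, then turn the dial clockwise by three clicks, counted from red. Only then push the orange toggle lever all the way up the sloping panel to switch the load on, and leave the dial on its third click. Do not disturb the wire spool, the meter or the screwdriver.

Things in the scene. Friction and masses are not known exactly. Their poses are not given: they have to be found in the camera images.
- window (a point): Centre of the open window (20 mm wide, 18 mm up the slope) in the unit's fixed grey panel, level with its face. Panel 220 mm up the slope x 320 mm wide, sloping 30 degrees, low edge towards the robot. Axes: x up the slope, y left across the panel, z square out of it. The dial's axis is 45 mm down the slope from here; the toggle block's centre is 160 mm to the right (-y), 30 mm down the slope.
- dial_grip (a point): Grip point on the dial's axis, 30 mm above the panel face. Black bar 50 mm long (x) and 14 mm thick (y), top 12 mm above this point, on a skirt 54 mm across and 6 mm high. x along the bar to its white pointer end, z out of the panel; turns with the dial. No end stops; 12 detents per turn, each a bump of about 0.1 N m; let go, it falls into the nearest detent.
- dial_knob (a joint): Dial angle in rad, growing clockwise as seen facing the panel; 0 (or any whole turn) = red sector and white pointer at the window; one click = 0.5236. Starts about three to eight clicks clockwise of red.
- red_mark (a point): Point 45 mm from the dial's axis, at panel-face height, turning with the dial: the middle of the red zero sector on the hidden disc behind the panel (other sectors are alternately white and dark grey). The red sector shows when this point is at the window.
- step3_mark (a point): The same for the sector that shows three clicks clockwise of red (a white one). It is 90 degrees round the disc from red_mark.
- toggle_tip (a point): Middle of the orange ball (26 mm across) at the end of the steel toggle lever (10 mm thick, 55 mm long). Its pivot runs across the panel, 22 mm above the face, over the middle of a black block 70 mm up the slope x 50 mm wide x 25 mm high. At the start the lever leans 0.5 rad from the panel's normal, down the slope.
- toggle (a joint): Lever angle in rad: 0 = off, leaning down the slope; 1.0 = on, against its stop, leaning as far up the slope. It moves with light friction and stays where it is left.
- spool: Bystander: reel of copper wire, 76 mm across, 55 mm high, left of the unit. Origin under its centre.
- meter: Bystander: dark blue hand meter, 140 x 70 x 30 mm, lying right of the unit. Origin under its centre.
- screwdriver: Bystander: screwdriver lying on the bench in front of (robot side of) the unit.

How it is judged:
On the way, in this order (a step that is already met when the one before it is completed fails the run):
1. the red sector rests in the window (within 5 mm for 0.2 s) (distance between red_mark and window below 0.005 m), for 0.2 s.
2. the dial passes clockwise between red and the third click (distance between each of red_mark, step3_mark and window below 0.044 m).
3. the third sector clockwise from red rests in the window, toggle still off (distance between step3_mark and window below 0.005 m and value of joint toggle below 0.3 rad), for 0.2 s.
4. the toggle is pushed fully up (value of joint toggle above 0.85 rad), for 0.1 s.
At the end, for the whole second after the job is handed in: The third sector clockwise from red is centred in the window within 5 mm, the dial at rest, and the toggle is up (joint above 0.85 of 1.0 rad) (distance between step3_mark and window below 0.005 m and value of joint toggle above 0.85 rad and velocity of joint dial_knob between -0.1 and 0.1 rad/s); the robot touches nothing.
It fails at once if the toggle is moved up while the dial is not on the third click (value of joint toggle above 0.5 rad and distance between step3_mark and window above 0.01 m).
It fails at once if the spool, the meter or the screwdriver is moved by more than 30 mm (distance of any of spool, meter, screwdriver from where it was at the start of the episode above 0.03 m).
It also fails if it takes over 70 s, if anything falls off the work surface, if the arm or the gripper's body presses on something with over 40 N, if the wrist force passes 120 N, or if a joint passes its speed limit or range.

ROBOT

A 6-joint arm with a two-finger parallel gripper is mounted at the origin on the work surface. World frame = base frame: x ahead of the robot, y to its left, z up, the work surface at z = 0. Lengths are in m, angles in rad, forces in N, time in s.
With the tool pointing down it reaches from about 0.25 to 0.725 m from the base axis. Payload 4 kg.
Tool frame: the origin (TCP) lies between the finger pads; the fingertips stand 17 mm ahead of it and the grasp point (between the pads) lies 2 mm behind it; z points along the fingers, x is the direction in which the jaws open and shut, and the axes are right-handed (so a half turn about z gives the same grasp; the last joint's range is limited). The gripper opens to 85 mm and grips with 20 to 120 N. Pads are 22 mm wide; open, the fingers measure 114 mm over their backs; the gripper's body (76 mm by 85 mm) begins 54 mm behind the grasp point. The pads swing forward as they close: fully open they stand 13 mm farther back than shut.
Start: joints at [1.279, 0.241, 0.005, 1.335, 0, 1.571], TCP at [0.144, 0.479, 0.248] pointing down, gripper open.
Joint ranges: [-2.72, 2.72], [-1.05, 1.87], [-1.09, 1.28], [-1.99, 2.15], [-1.42, 1.44], [-3.14, 3.14]. Speed limits (rad/s): [2.79, 2.79, 3.14, 3.14, 3.14, 3.14].

INTERFACE

Orientations are given as a unit quaternion [x, y, z, w].
In Python, from workcell import telemetry, cams, workorder gives the robot as it stands. The module is installed in compiled form; this text tells all that it offers.
- The arm moves only by the tool apply_moves, never from a script. Its argument "moves" is a list that holds one entry, the list of rows, each a list of 4 numbers: the shift along the tool's x, y, z in mm, then the turn about the tool's z in degrees. A call has exactly 10 rows; each row shifts and turns the pose as measured when the row begins, along the tool's axes as they then stand; what a row does not reach is not made up. A row lasts 1/10 s, in which the tool goes at most 50 mm and 8.59 degrees, less where a joint would pass 70% of its speed; a pose out of reach is approached as far as the arm can. A call with a gripper value outside its range is refused whole. "hand" is the gripper's target within -1 to 1 (fully open at 1, half-way at 0, shut at -1), set as the call begins (left out, the last holds). The fingers move at their own pace and stop on an object; the grip force is fixed at half the most. Time passes only in rows, so rows that do not move let the fingers close, or fill a call up. It gives the time, the measured TCP pose, the force and the opening at its end, in the units of the state.
- telemetry.get_obs(): the state, without advancing time (a new reading comes with each control period).
- cams.camera(name): name is "scene" or "top"; returns a dict with "color" (420x560x3 uint8, red, green, blue), "fovy" (degrees; the focal length in pixels is half the picture's height over the tangent of half this angle, whatever the lens; pixels are square), "cx", "cy" (the principal point, pixels), "camera_from_world" (4x4, takes a point from world to camera coordinates). Camera axes: x right, y down, z forward; pixel columns grow to the right and rows downward; lengths in m; the calibration is good to about 2 mm. A picture is of the moment at which its call begins. There is no depth.
- workorder.job_done(): hands the job in, once; it reports no verdict.
The state is a dict: "clock": time; "joint_pos": joint angles; "joint_vel": joint speeds; "tau": joint torques, N m; "eef_pos": TCP position; "tool_rot": TCP orientation; "ft_force": force on the tool from outside, world axes, zero at the start; "ft_torque": the same for the moment, N m; "grip_width": finger opening in m.
Only numpy, scipy, OpenCV 4.12 (cv2) and the standard library are available. Lean on these libraries where they do the work, as an engineer would, in place of code of your own. Each camera call takes 0.05 s, during which the arm holds its last target. There are 200 camera calls.

## Working session

There is one attempt and no reset: what is moved stays moved. The work goes in short steps, Python scripts to look and compute and a tool call to move; the robot and the scene stay as the last step left them, time stands still between calls to the robot, and variables do not carry over. Pictures are saved under pics/ and viewed, about 8 in all and at most 12, crops included, and the job is handed in when it is done.

Besides the shell and the picture viewer there is one more tool, called after "Emit:" as name(argument=value, ...) on one line, values as JSON. apply_moves: Moves the arm, as the interface text tells. Its arguments: {"type":"object","properties":{"moves":{"type":"array"},"hand":{"type":"number"}},"required":["moves"]}

```bash
mkdir -p pics; cat > h.py <<'E'
import numpy as np, cv2
from workcell import telemetry, cams, workorder
def snap(n,f):
    c=cams.camera(n); cv2.imwrite('pics/'+f,c['color'][:,:,::-1])
    np.savez('pics/'+n+'.npz',**{k:np.array(v) for k,v in c.items()}); return c
def K(c): 
    f=210/np.tan(np.radians(float(c['fovy']))/2); return f
def proj(c,p):
    p=np.atleast_2d(p); q=p@c['camera_from_world'][:3,:3].T+c['camera_from_world'][:3,3]
    return q[:,:2]/q[:,2:]*K(c)+[float(c['cx']),float(c['cy'])]
E
python3 - <<'E'
from h import *
a=snap('scene','s0.png'); b=snap('top','t0.png')
for c in(a,b): print(c['fovy'],c['cx'],c['cy'],np.round(c['camera_from_world'],3))
o=telemetry.get_obs(); print({k:np.round(v,3) for k,v in o.items()})
im=np.hstack([a['color'],b['color']])
E
```

```text
42.774376429252364 271.80145370322265 198.10739306684962 [[ 1.770e-01  9.840e-01  1.000e-03 -1.280e-01]
 [ 6.040e-01 -1.070e-01 -7.900e-01 -2.330e-01]
 [-7.770e-01  1.400e-01 -6.140e-01  1.632e+00]
 [ 0.000e+00  0.000e+00  0.000e+00  1.000e+00]]
48.05791618744766 277.35352482471234 217.13961717399025 [[ 0.012 -1.     0.019 -0.008]
 [-0.984 -0.015 -0.177  0.589]
 [ 0.178 -0.017 -0.984  1.161]
 [ 0.     0.     0.     1.   ]]
{'clock': np.float64(0.1), 'joint_pos': array([ 1.279,  0.241,  0.004,  1.335, -0.   ,  1.571]), 'joint_vel': array([-0.   , -0.001,  0.002,  0.003, -0.   ,  0.001]), 'tau': array([ 0.0000e+00, -3.7314e+01,  2.5301e+01,  1.1000e-02,  0.0000e+00,
        0.0000e+00]), 'eef_pos': array([0.144, 0.478, 0.248]), 'tool_rot': array([ 0.802,  0.597, -0.001,  0.001]), 'ft_force': array([-1.543,  1.141,  0.465]), 'ft_torque': array([ 0.023, -0.014, -0.009]), 'grip_width': np.float64(0.086)}
```

View pics/s0.png

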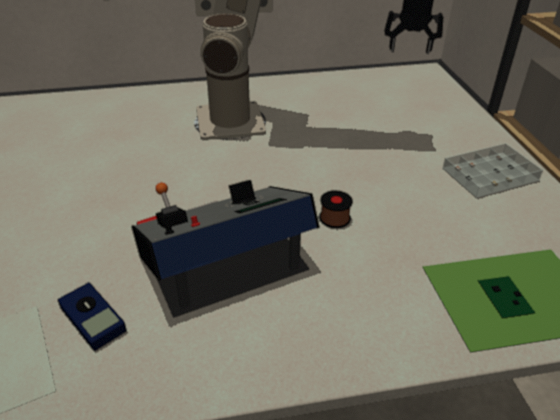

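View pics/t0.png

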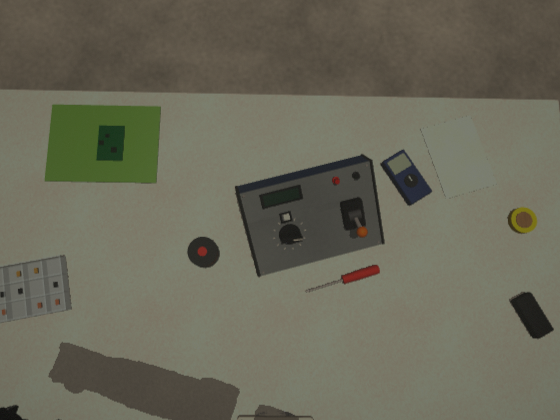

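The top view shows the unit with its panel corners at about (237,187), (370,157), (384,242) and (260,275). The dial is at (290,234), the window at (286,217) and the orange ball at (362,232). The robot is at the bottom of the picture.

```bash
python3 - <<'E'
import cv2
t=cv2.imread('pics/t0.png')[145:285,225:395]
t=cv2.convertScaleAbs(t,alpha=1.8,beta=15)
cv2.imwrite('pics/t0c.png',cv2.resize(t,None,fx=4.2,fy=4.2,interpolation=cv2.INTER_CUBIC))
s=cv2.imread('pics/s0.png')[170:325,125:330]
s=cv2.convertScaleAbs(s,alpha=1.5,beta=15)
cv2.imwrite('pics/s0c.png',cv2.resize(s,None,fx=3.8,fy=3.8,interpolation=cv2.INTER_CUBIC))
E
```

```text
(no output)
```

View pics/t0c.png

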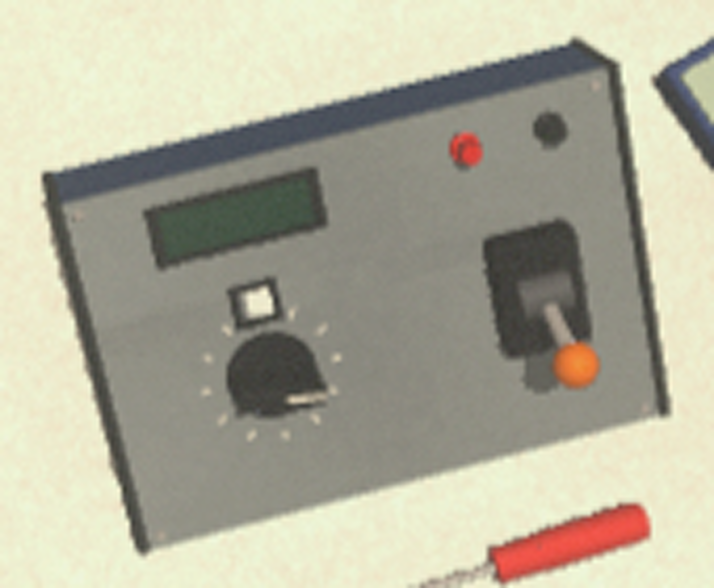

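View pics/s0c.png

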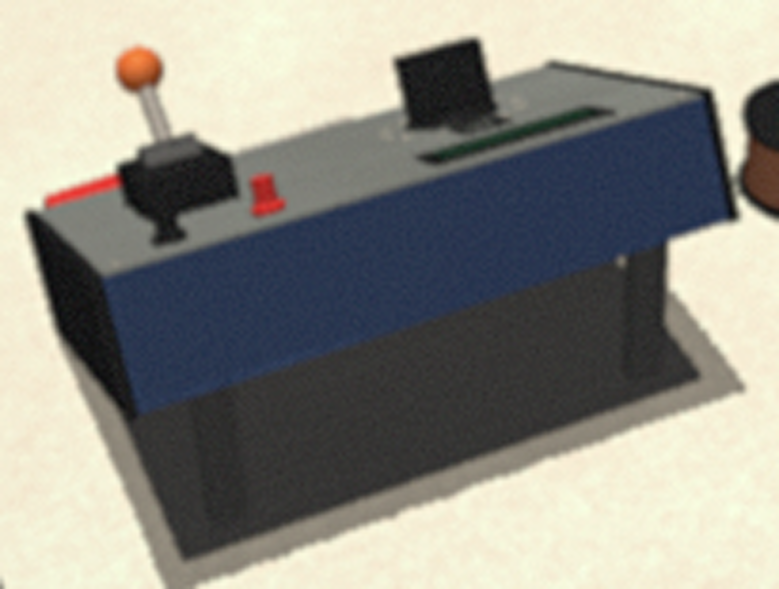

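The enlarged crops show these points:
- **Top crop:** white sector in the window at (257,303), tick ring centre at (272,374), pointer at (287..327, 400), ball at (577,365). The grey panel corners are (58,203), (612,68), (660,413) and (147,548).
- **Scene crop:** ball at (139,69), black dial bar at x 395..495 and y 40..130.

```bash
cat > fit.py <<'E'
from h import *
from scipy.optimize import least_squares
T=dict(np.load('pics/top.npz')); S=dict(np.load('pics/scene.npz'))
t=lambda p:np.array(p)/4.2+[225,145]-.4
s=lambda p:np.array(p)/3.8+[125,170]-.4
a=np.pi/6
def Rp(y):
    c,s_=np.cos(y),np.sin(y)
    return np.array([[c,-s_,0],[s_,c,0],[0,0,1]])@np.array([[np.cos(a),0,-np.sin(a)],[0,1,0],[np.sin(a),0,np.cos(a)]])
obs=[(T,t((257,303)),'w'),(T,t((272,374)),'d'),(T,t((577,365)),'b'),(S,s((139,69)),'b'),
(T,t((58,203)),(1,1)),(T,t((612,68)),(1,-1)),(T,t((660,413)),(-1,-1)),(T,t((147,548)),(-1,1)),
(S,s((105,277)),(1,-1)),(S,s((708,95)),(1,1))]
def pt(k,p):
    if k=='w':return [0,0,0]
    if k=='d':return [-.045,0,0]
    if k=='b':return [-.03-p[6]*np.sin(.5),-.16,.022+p[6]*np.cos(.5)]
    return [p[4]+.11*k[0],p[5]+.16*k[1],0]
def res(p):
    r=[proj(c,Rp(p[3])@pt(k,p)+p[:3])[0]-u for c,u,k in obs]
    return np.r_[np.ravel(r),(p[6]-.055)/.003]
if __name__=='__main__':
    f=least_squares(res,[.5,0,.1,.2,0,-.1,.055],loss='soft_l1'); p=f.x
    print(np.round(p,4)); print(np.round(res(p)[:-1].reshape(-1,2),1).tolist())
    np.save('p.npy',p)
    R=Rp(p[3]);W=p[:3]
    dq=lambda th,r,z:R@[-.045+r*np.cos(th),-r*np.sin(th),z]+W
    for k in range(3,9):
        th=k*np.pi/6
        print(k,((proj(T,dq(th,.025,.042))[0]-[225,145]+.4)*4.2).round(),((proj(T,dq(th,.005,.042))[0]-[225,145]+.4)*4.2).round(),((proj(S,[dq(th,.025,.042),dq(th,-.025,.042)])-[125,170]+.4)*3.8).round().tolist())
    print('dialgrip',dq(0,0,.03),'ball',R@pt('b',p)+W,'n',R[:,2],'xup',R[:,0])
E
python3 fit.py
```

```text
[ 0.5757 -0.0181  0.1339  0.2698 -0.0237 -0.0638  0.056 ]
[[-0.3, -0.1], [-0.1, -0.1], [-0.2, 0.3], [-0.4, 0.6], [-0.5, 0.1], [-1.1, -0.8], [-0.1, 0.1], [-0.5, 0.2], [-1.5, -0.3], [-0.8, -0.1]]
3 [327. 389.] [293. 398.] [[392.0, 60.0], [475.0, 38.0]]
4 [326. 410.] [292. 402.] [[391.0, 57.0], [477.0, 40.0]]
5 [313. 429.] [290. 406.] [[401.0, 52.0], [468.0, 45.0]]
6 [293. 440.] [286. 408.] [[420.0, 46.0], [449.0, 52.0]]
7 [270. 440.] [281. 408.] [[442.0, 41.0], [426.0, 57.0]]
8 [251. 430.] [278. 406.] [[462.0, 38.0], [405.0, 60.0]]
dialgrip [ 0.52368674 -0.03250593  0.13733526] ball [ 0.53664382 -0.19492951  0.1670302 ] n [-0.4819063  -0.13329034  0.8660254 ] xup [0.8346862  0.23086564 0.5       ]
```

The fit closes to about 1–2 px. The dial sits at click 3: the window is white and the pointer is to the right.

The tool can only yaw about the vertical, so I'll push the bar with shut fingers squared to the panel, then let the detents finish each turn. First I shut the fingers and square up.

Emit:
apply_moves(moves=[[[0,0,0,-3.2],[0,0,0,-3.2],[0,0,0,-3.2],[0,0,0,-3.2],[0,0,0,-3.2],[0,0,0,-3.2],[0,0,0,-3.2],[0,0,0,-3.2],[0,0,0,-3.2],[0,0,0,-3.2]]], hand=-1)

```text
clock: 1.1
eef_pos: [0.1426, 0.4748, 0.2419]
tool_rot: [0.598, 0.802, -0.007, 0.003]
ft_force: [0.6, -0.1, 0.2]
grip_width: -0.0001
```

```bash
cat > go.py <<'E'
# usage: go.py x y h [...]: finger-bottom centre in dial-axis panel coords (mm); prints successive shifts in tool axes
import sys
from fit import *
from scipy.spatial.transform import Rotation as Ro
o=telemetry.get_obs(); p=np.load('p.npy'); R=Rp(p[3]); A=R@[-.045,0,0]+p[:3]
Q=Ro.from_quat(o['tool_rot']).as_matrix(); X=Q[:,0]
print('t',o['clock'],'tcp',o['eef_pos'].round(4),'F',np.round(o['ft_force'],1),'w',o['grip_width'],'j',np.round(o['joint_pos'],2))
print('yaw err deg',np.degrees(p[3]+np.pi/2-np.arctan2(X[1],X[0])),'zaxis',Q[:,2].round(3))
cur=o['eef_pos']; print('now panel',(R.T@(cur-[0,0,.017]-A)*1e3).round(1))
v=[float(a) for a in sys.argv[1:]]
for i in range(0,len(v),3):
    t=A+R@(np.array(v[i:i+3])/1e3)+[0,0,.017]
    print(v[i:i+3],'world',t.round(3),'shift',(Q.T@(t-cur)*1e3).round(1)); cur=t
E
python3 go.py 22 32 110 22 32 22.5
```

```text
t 1.1 tcp [0.1426 0.4748 0.2419] F [ 0.6 -0.1  0.2] w -9.845200862179701e-05 j [ 1.28  0.25 -0.    1.34 -0.    0.99]
yaw err deg -1.1378496915274567 zaxis [-0.004 -0.014 -1.   ]
now panel [-157.2  590.5  221.8]
[22.0, 32.0, 110.0] world [ 0.495 -0.007  0.235] shift [-562.4  200.1   12.7]
[22.0, 32.0, 22.5] world [0.537 0.004 0.159] shift [ 0.1 44.4 75.4]
```

Emit:
apply_moves(moves=[[[-44,19,0,0],[-44,19,0,0],[-44,19,0,0],[-44,19,0,0],[-44,19,0,0],[-44,19,0,0],[-44,19,0,0],[-44,19,0,0],[-44,19,0,0],[-44,19,0,0]]])

```text
clock: 2.1
eef_pos: [0.4582, 0.0997, 0.2416]
tool_rot: [0.591, 0.807, -0.009, 0.002]
ft_force: [0.9, 1.2, -0.6]
grip_width: -0.0002
```

```bash
python3 go.py 22 32 22.5
```

```text
t 2.1 tcp [0.4582 0.0997 0.2416] F [ 0.9  1.2 -0.6] w -0.0002425555167197029 j [ 0.22  0.19 -0.08  1.32 -0.01 -0.08]
yaw err deg -2.086592596819058 zaxis [-0.008 -0.017 -1.   ]
now panel [ 19.5 144.8 119.5]
[22.0, 32.0, 22.5] world [0.537 0.004 0.159] shift [-113.5   47.6   83.7]
```

Emit:
apply_moves(moves=[[[-20,9,0,1],[-20,9,0,1],[-20,8,0,0],[-20,8,0,0],[-20,8,0,0],[-12,5,0,0],[0,0,10,0],[0,0,10,0],[0,0,0,0],[0,0,0,0]]])

```text
clock: 3.1
eef_pos: [0.5356, -0.0049, 0.2152]
tool_rot: [0.609, 0.793, -0.012, -0.002]
ft_force: [-0.1, 0.3, 0.5]
grip_width: -0.0003
```

```bash
python3 go.py 22 32 22.5
```

```text
t 3.1 tcp [ 0.5356 -0.0049  0.2152] F [-0.1  0.3  0.5] w -0.0002574908603767007 j [-0.    0.34  0.06  1.3  -0.02 -0.26]
yaw err deg 0.5637942447949331 zaxis [-0.019 -0.017 -1.   ]
now panel [46.8 23.4 73.3]
[22.0, 32.0, 22.5] world [0.537 0.004 0.159] shift [ 9.2  5.1 56.2]
```

Emit:
apply_moves(moves=[[[4,2,0,0],[4,2,0,0],[1,1,0,0],[0,0,8,0],[0,0,10,0],[0,0,10,0],[0,0,8,0],[0,0,4,0],[0,0,0,0],[0,0,0,0]]])

```text
clock: 4.1
eef_pos: [0.5363, 0.0071, 0.1712]
tool_rot: [0.608, 0.794, -0.012, -0.003]
ft_force: [-0.3, -0.0, 0.4]
grip_width: 0.0001
```

```bash
python3 go.py 22 32 22.5; python3 - <<'E'
from h import *
a=snap('scene','s1.png')['color'][160:260,190:330]; b=snap('top','t1.png')['color'][180:280,235:375]
im=np.vstack([cv2.resize(cv2.convertScaleAbs(x[:,:,::-1],alpha=1.7,beta=15),None,fx=4.2,fy=3,interpolation=2) if 0 else cv2.resize(cv2.convertScaleAbs(x[:,:,::-1],alpha=1.7,beta=15),None,fx=3,fy=3,interpolation=2) for x in(a,b)])
cv2.imwrite('pics/c1.png',im)
E
```

```text
t 4.1 tcp [0.5363 0.0071 0.1712] F [-0.3 -0.   0.4] w 0.00011070468599855385 j [ 0.02  0.37 -0.02  1.2  -0.02 -0.24]
yaw err deg 0.39515701853414636 zaxis [-0.02  -0.016 -1.   ]
now panel [28.1 34.8 33.3]
[22.0, 32.0, 22.5] world [0.537 0.004 0.159] shift [-2.7  0.4 12.4]
```

View pics/c1.png

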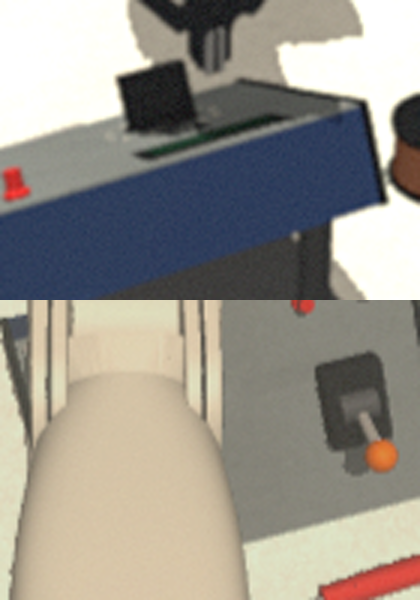

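The top view is hidden by the arm. The scene crop shows the shut fingertips at about (210,70), left of the bar and clear of it. I'll check the tip height and compute the push path.

```bash
python3 - <<'E'
from h import *
c=dict(np.load('pics/scene.npz'));e=telemetry.get_obs()['eef_pos']
print((proj(c,e-[0,0,.017])-[190,160])*3,(proj(c,e)-[190,160])*3)
E
python3 go.py 22 30 22 10 30 22 3 30 22 -4 25 22 -4 20 22
```

```text
[[208.34290578  68.90734384]] [[208.03068856  49.04353266]]
t 4.2 tcp [0.5365 0.0072 0.1716] F [-0.1  0.3 -0.3] w -0.0005141385655362573 j [ 0.02  0.37 -0.02  1.2  -0.02 -0.24]
yaw err deg 0.3928563246114657 zaxis [-0.019 -0.016 -1.   ]
now panel [28.5 34.8 33.5]
[22.0, 30.0, 22.0] world [0.538 0.003 0.158] shift [-4.7  0.4 13.2]
[10.0, 30.0, 22.0] world [ 0.528 -0.     0.152] shift [ -0.  -10.3   6.2]
[3.0, 30.0, 22.0] world [ 0.522 -0.002  0.149] shift [-0.  -6.   3.6]
[-4.0, 25.0, 22.0] world [ 0.518 -0.008  0.145] shift [-5.  -5.9  3.7]
[-4.0, 20.0, 22.0] world [ 0.519 -0.013  0.145] shift [-5.   0.   0.1]
```

Emit:
apply_moves(moves=[[[-2,0,6,0],[-3,0,7,0],[0,-3,2,0],[0,-4,2,0],[0,-4,2,0],[0,-3,2,0],[0,-3,2,0],[0,0,0,0],[0,0,0,0],[0,0,0,0]]])

```text
clock: 5.2
eef_pos: [0.5323, -0.0002, 0.1558]
tool_rot: [0.608, 0.794, 0.0, 0.008]
ft_force: [1.7, 1.3, 1.6]
grip_width: -0.0002
```

```bash
python3 go.py 3 30 22 -4 25 22 -4 20 22
```

```text
t 5.2 tcp [ 5.323e-01 -2.000e-04  1.558e-01] F [1.7 1.3 1.6] w -0.0002036195780639595 j [ 0.    0.35 -0.09  1.12 -0.01 -0.26]
yaw err deg 0.2911095098879426 zaxis [ 0.013 -0.009 -1.   ]
now panel [15.4 28.8 22.8]
[3.0, 30.0, 22.0] world [ 0.522 -0.002  0.149] shift [  1.2 -10.4   6.8]
[-4.0, 25.0, 22.0] world [ 0.518 -0.008  0.145] shift [-5.  -6.1  3.5]
[-4.0, 20.0, 22.0] world [ 0.519 -0.013  0.145] shift [-5.   0.   0.1]
```

Emit:
apply_moves(moves=[[[0,-6,3.5,0],[0,-6,3.5,0],[0,-5,3,0],[0,0,0,0],[0,0,0,0],[0,0,0,0],[0,0,0,0],[0,0,0,0],[0,0,0,0],[0,0,0,0]]])

```text
clock: 6.2
eef_pos: [0.5217, -0.0025, 0.149]
tool_rot: [0.607, 0.795, 0.007, 0.012]
ft_force: [1.7, 1.3, 2.8]
grip_width: 0.0002
```

```bash
python3 go.py 3 30 22 -4 25 22 -4 20 22
```

```text
t 6.2 tcp [ 0.5217 -0.0025  0.149 ] F [1.7 1.3 2.8] w 0.00016397447710663146 j [-0.    0.33 -0.14  1.07 -0.   -0.27]
yaw err deg 0.20948631612318225 zaxis [ 0.027 -0.003 -1.   ]
now panel [ 2.6 29.5 22.4]
[3.0, 30.0, 22.0] world [ 0.522 -0.002  0.149] shift [0.5 0.5 0.1]
[-4.0, 25.0, 22.0] world [ 0.518 -0.008  0.145] shift [-5.  -6.1  3.4]
[-4.0, 20.0, 22.0] world [ 0.519 -0.013  0.145] shift [-5.   0.   0.1]
```

Emit:
apply_moves(moves=[[[-3,-4,2,0],[-4,-4,2,0],[-5,0,0,0],[-4,0,0,0],[0,0,0,0],[0,0,0,0],[0,0,0,0],[0,0,0,0],[0,0,0,0],[0,0,0,0]]])

```text
clock: 7.2
eef_pos: [0.5157, -0.0086, 0.1447]
tool_rot: [0.603, 0.797, 0.017, 0.002]
ft_force: [1.2, 3.6, 3.5]
grip_width: 0.0004
```

```bash
python3 go.py -4 20 22; python3 - <<'E'
from h import *
a=snap('scene','s2.png')['color'][160:260,190:330]
cv2.imwrite('pics/c2.png',cv2.resize(cv2.convertScaleAbs(a[:,:,::-1],alpha=2,beta=25),None,fx=4,fy=4,interpolation=2))
E
```

```text
t 7.2 tcp [ 0.5157 -0.0086  0.1447] F [1.2 3.6 3.5] w 0.00043000211748435495 j [-0.03  0.32 -0.16  1.06  0.03 -0.31]
yaw err deg -0.3195328257348047 zaxis [ 0.023  0.025 -0.999]
now panel [-6.  25.1 22.3]
[-4.0, 20.0, 22.0] world [ 0.519 -0.013  0.145] shift [-5.1  1.9 -0.7]
```

View pics/c2.png

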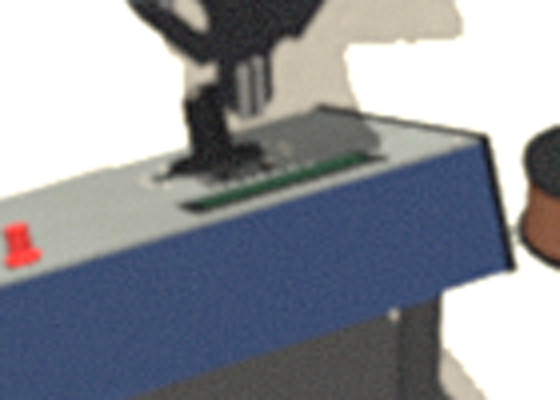

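The bar now looks nearly aligned with the slope. I'll give one more press to the right, then retreat left and up to look.

Emit:
apply_moves(moves=[[[-5,3,-1,0],[-5,1,0,0],[0,0,0,0],[0,0,0,0],[5,0,0,0],[8,0,0,0],[5,0,-20,0],[0,0,-30,0],[30,0,-10,0],[40,0,0,0]]])

```text
clock: 8.25
eef_pos: [0.4863, 0.0695, 0.2045]
tool_rot: [0.606, 0.795, 0.013, -0.013]
ft_force: [0.2, 0.2, -0.3]
grip_width: 0.0001
```

Emit:
apply_moves(moves=[[[40,0,-5,0],[40,0,0,0],[40,0,0,0],[20,0,0,0],[0,0,0,0],[0,0,0,0],[0,0,0,0],[0,0,0,0],[0,0,0,0],[0,0,0,0]]])

```text
clock: 9.25
eef_pos: [0.4425, 0.2056, 0.2113]
tool_rot: [0.607, 0.794, 0.006, -0.013]
ft_force: [0.6, 0.4, 0.7]
grip_width: 0.0001
```

```bash
python3 go.py 28 22 22; python3 - <<'E'
from h import *
a=snap('top','t2.png')['color'][145:285,225:395]
cv2.imwrite('pics/c3.png',cv2.resize(cv2.convertScaleAbs(a[:,:,::-1],alpha=1.8,beta=15),None,fx=4.2,fy=4.2,interpolation=2))
E
```

```text
t 9.25 tcp [0.4425 0.2056 0.2113] F [0.6 0.4 0.7] w 7.904293585350491e-05 j [ 0.42  0.24 -0.1   1.24  0.03  0.15]
yaw err deg 0.27107854201080017 zaxis [-0.013  0.024 -1.   ]
now panel [ 15.7 251.1  86.7]
[28.0, 22.0, 22.0] world [ 0.545 -0.004  0.161] shift [-230.2   44.3   43.4]
```

View pics/c3.png

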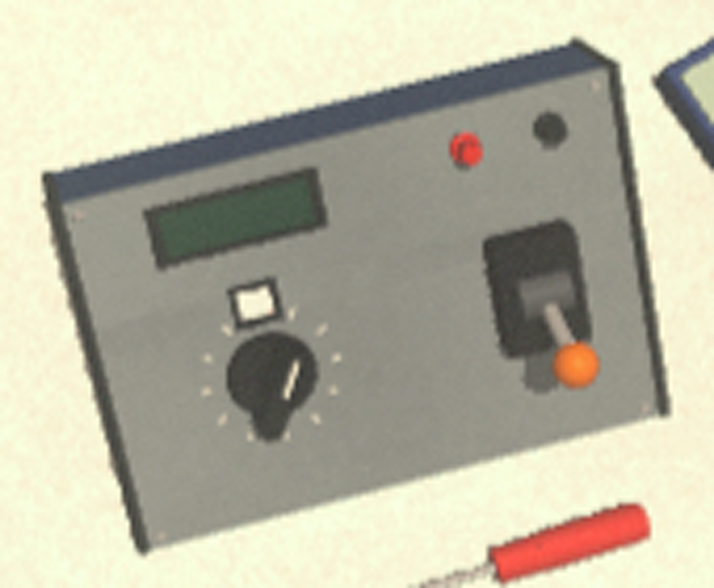

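The top crop shows the pointer at (285..298, 400..360) and the tail at (265,435), so the dial is at click 1, with a white sector in the window. It needs one more click counter-clockwise.

```bash
python3 go.py -8 40 22 -8 20 22
```

```text
t 9.3 tcp [0.4426 0.2056 0.2113] F [-0.5 -0.  -0.6] w -2.7298909151656904e-05 j [ 0.42  0.24 -0.1   1.24  0.03  0.15]
yaw err deg 0.27300373635385217 zaxis [-0.013  0.024 -1.   ]
now panel [ 15.7 251.1  86.7]
[-8.0, 40.0, 22.0] world [0.51  0.005 0.143] shift [-212.8   13.2   62.1]
[-8.0, 20.0, 22.0] world [ 0.516 -0.014  0.143] shift [-20.    0.1  -0.5]
```

Emit:
apply_moves(moves=[[[-35,2,0,0],[-40,2,0,0],[-40,2,0,0],[-40,2,0,0],[-30,2,0,0],[-22,2,0,0],[0,0,15,0],[0,0,20,0],[0,0,12,0],[0,0,0,0]]])

```text
clock: 10.3
eef_pos: [0.5133, -0.0016, 0.1582]
tool_rot: [0.61, 0.793, 0.008, -0.01]
ft_force: [-0.1, -0.3, 0.1]
grip_width: 0.0001
```

```bash
python3 go.py -8 40 22 -8 20 22
```

```text
t 10.3 tcp [ 0.5133 -0.0016  0.1582] F [-0.1 -0.3  0.1] w 6.046179819800765e-05 j [-0.02  0.33 -0.12  1.13  0.02 -0.28]
yaw err deg 0.6059618126833061 zaxis [-0.006  0.024 -1.   ]
now panel [ 0.4 32.5 34.2]
[-8.0, 40.0, 22.0] world [0.51  0.005 0.143] shift [ 7.1 -1.2 15. ]
[-8.0, 20.0, 22.0] world [ 0.516 -0.014  0.143] shift [-20.    0.2  -0.5]
```

Emit:
apply_moves(moves=[[[5,-1,3,0],[2,0,8,0],[0,0,4,0],[-6,0,0,0],[-6,0,0,0],[-4,0,0,0],[-4,0,0,0],[0,0,0,0],[0,0,0,0],[0,0,0,0]]])

```text
clock: 11.3
eef_pos: [0.5153, -0.0082, 0.1444]
tool_rot: [0.608, 0.794, 0.015, -0.016]
ft_force: [-0.9, 1.8, -1.0]
grip_width: -0.0001
```

```bash
python3 go.py -8 20 22
```

```text
t 11.3 tcp [ 0.5153 -0.0082  0.1444] F [-0.9  1.8 -1. ] w -6.832299503374312e-05 j [-0.04  0.35 -0.13  1.1   0.04 -0.3 ]
yaw err deg 0.3716363416043669 zaxis [-0.007  0.042 -0.999]
now panel [-6.3 25.6 22.2]
[-8.0, 20.0, 22.0] world [ 0.516 -0.014  0.143] shift [-5.7 -1.3  0.8]
```

Emit:
apply_moves(moves=[[[-7,-1,1,0],[-8,0,0,0],[-6,0,0,0],[0,0,0,0],[0,0,0,0],[0,0,0,0],[0,0,0,0],[0,0,0,0],[0,0,0,0],[0,0,0,0]]])

```text
clock: 12.3
eef_pos: [0.5152, -0.0088, 0.1451]
tool_rot: [0.603, 0.796, 0.033, -0.034]
ft_force: [-0.3, 3.5, 1.0]
grip_width: -0.0003
```

```bash
python3 go.py -8 18 22
```

```text
t 12.3 tcp [ 0.5152 -0.0088  0.1451] F [-0.3  3.5  1. ] w -0.00027404450128527976 j [-0.07  0.35 -0.12  1.12  0.09 -0.34]
yaw err deg -0.30569694846681 zaxis [-0.015  0.094 -0.995]
now panel [-6.2 25.1 22.9]
[-8.0, 18.0, 22.0] world [ 0.516 -0.016  0.143] shift [-7.3 -1.1  1. ]
```

The tool tilts and stalls on a detent bump. I'll take a longer lever arm further down the tail and use larger push rows.

Emit:
apply_moves(moves=[[[4,0,0,0],[0,-5,3,0],[-6,0,0,0],[-12,0,0,0],[-12,0,0,0],[0,0,0,0],[0,0,0,0],[0,0,0,0],[0,0,0,0],[0,0,0,0]]])

```text
clock: 13.3
eef_pos: [0.5067, -0.0145, 0.1401]
tool_rot: [0.597, 0.799, 0.047, -0.056]
ft_force: [-0.3, 2.3, 0.9]
grip_width: 0.0001
```

```bash
python3 go.py -8 18 22
```

```text
t 13.3 tcp [ 0.5067 -0.0145  0.1401] F [-0.3  2.3  0.9] w 0.00014287105302019493 j [-0.11  0.36 -0.13  1.13  0.14 -0.4 ]
yaw err deg -1.0380771521839216 zaxis [-0.033  0.141 -0.989]
now panel [-17.2  21.9  23.5]
[-8.0, 18.0, 22.0] world [ 0.516 -0.016  0.143] shift [-3.5  8.6 -3.8]
```

Emit:
apply_moves(moves=[[[6,0,0,0],[10,0,0,0],[5,0,-25,0],[10,0,-30,0],[40,0,0,0],[40,0,0,0],[40,0,0,0],[40,0,0,0],[20,0,0,0],[0,0,0,0]]])

```text
clock: 14.3
eef_pos: [0.4463, 0.1859, 0.2278]
tool_rot: [0.599, 0.797, 0.046, -0.055]
ft_force: [-0.8, 0.4, 0.1]
grip_width: -0.0003
```

```bash
cat > look.py <<'E'
import sys
from h import *
a=snap('top','t_.png')['color']
print('window rgb',a[214:219,284:288].mean((0,1)).round())
im=cv2.convertScaleAbs(a[145:285,225:395,::-1],alpha=1.8,beta=15)
cv2.imwrite('pics/'+sys.argv[1],cv2.resize(im,None,fx=4.2,fy=4.2,interpolation=2))
E
python3 go.py -8 40 22; python3 look.py c4.png
```

```text
t 14.3 tcp [0.4463 0.1859 0.2278] F [-0.8  0.4  0.1] w -0.00028213901396154046 j [ 0.31  0.21 -0.1   1.25  0.14  0.03]
yaw err deg -0.7378514031856029 zaxis [-0.032  0.139 -0.99 ]
now panel [ 22.6 231.1 101.8]
[-8.0, 40.0, 22.0] world [0.51  0.005 0.143] shift [-201.3   10.5   56.4]
window rgb [112.  28.  24.]
```

The window reads red (112,28,24), so the dial is on zero and has rested there. Next is the clockwise push, on the pointer end from its left side.

```bash
sed -i "s/\[0,0,.017\]-A/-.017*Q[:,2]-A/; s/cur-/cur-/; s/+\[0,0,.017\]/-.017*Q[:,2]/" go.py; sed -i "s/cur--.017/cur+.017/" go.py; python3 go.py 26 40 18 26 25 18 25 6 18 17 2 18
```

```text
t 14.35 tcp [0.4465 0.1849 0.2276] F [-0.6  1.2 -0.1] w 7.470123028296421e-05 j [ 0.31  0.21 -0.1   1.25  0.14  0.03]
yaw err deg -0.6801121514739483 zaxis [-0.032  0.138 -0.99 ]
now panel [ 22.6 232.6 101.8]
[26.0, 40.0, 18.0] world [0.541 0.011 0.157] shift [-201.2   42.2   43.1]
[26.0, 25.0, 18.0] world [ 0.545 -0.003  0.157] shift [-14.8  -0.2  -2.1]
[25.0, 6.0, 18.0] world [ 0.549 -0.022  0.156] shift [-18.9  -1.1  -2.2]
[17.0, 2.0, 18.0] world [ 0.544 -0.027  0.152] shift [-4.4 -7.   3.4]
```

View pics/c4.png

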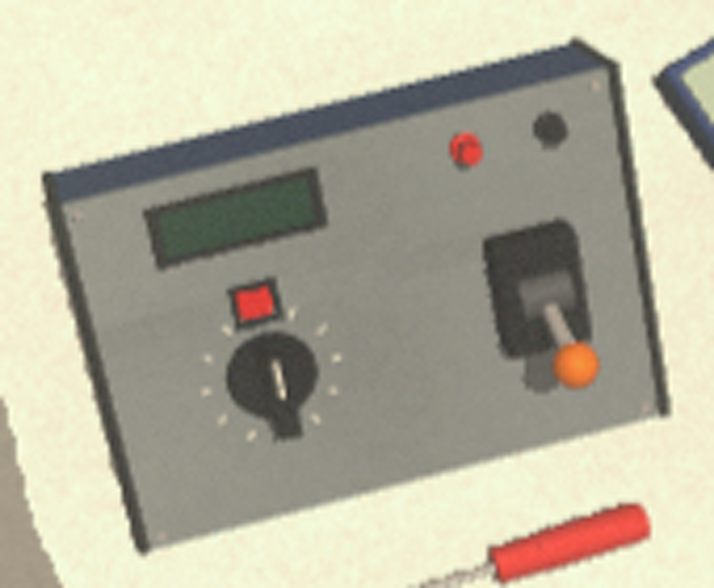

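The crop shows red filling the window at (256,303), with the pointer at (279,380) straight up the slope. Next I approach from the left.

Emit:
apply_moves(moves=[[[-35,7,0,0],[-38,8,0,0],[-38,8,0,0],[-38,8,0,0],[-28,6,0,0],[-15,4,0,0],[0,0,10,0],[0,0,12,0],[0,0,6,0],[0,0,0,0]]])

```text
clock: 15.35
eef_pos: [0.5384, 0.0072, 0.1675]
tool_rot: [0.601, 0.796, 0.044, -0.055]
ft_force: [-0.8, -0.1, -0.7]
grip_width: -0.0
```

```bash
python3 go.py 26 40 18 26 25 18 25 6 18 17 2 18
```

```text
t 15.35 tcp [0.5384 0.0072 0.1675] F [-0.8 -0.1 -0.7] w -1.456079388467301e-05 j [-0.06  0.4  -0.    1.22  0.13 -0.34]
yaw err deg -0.4768400391601284 zaxis [-0.036  0.136 -0.99 ]
now panel [28.1 36.7 29.2]
[26.0, 40.0, 18.0] world [0.541 0.011 0.157] shift [ 1.7  3.7 11.1]
[26.0, 25.0, 18.0] world [ 0.545 -0.003  0.157] shift [-14.9  -0.1  -2.1]
[25.0, 6.0, 18.0] world [ 0.549 -0.022  0.156] shift [-18.9  -1.   -2.2]
[17.0, 2.0, 18.0] world [ 0.544 -0.027  0.152] shift [-4.5 -7.   3.4]
```

Emit:
apply_moves(moves=[[[0,3,8,0],[0,0,4,0],[-6,0,-1,0],[-6,0,-1,0],[-8,0,-1,0],[-8,0,-1,0],[-8,0,-1,0],[0,0,0,0],[0,0,0,0],[0,0,0,0]]])

```text
clock: 16.35
eef_pos: [0.5518, -0.0201, 0.1567]
tool_rot: [0.598, 0.798, 0.049, -0.059]
ft_force: [0.3, 4.2, 0.1]
grip_width: 0.0
```

```bash
python3 go.py 25 6 18 17 2 18
```

```text
t 16.35 tcp [ 0.5518 -0.0201  0.1567] F [0.3 4.2 0.1] w 2.4833737136667784e-05 j [-0.11  0.43  0.03  1.22  0.14 -0.4 ]
yaw err deg -0.913961189012014 zaxis [-0.035  0.149 -0.988]
now panel [27.7  7.  17. ]
[25.0, 6.0, 18.0] world [ 0.549 -0.022  0.156] shift [-1.  -2.9  0.3]
[17.0, 2.0, 18.0] world [ 0.544 -0.028  0.152] shift [-4.5 -7.   3.3]
```

Emit:
apply_moves(moves=[[[-4,-3,1,0],[-4,-5,3,0],[0,-5,3,0],[0,-5,3,0],[0,0,0,0],[0,0,0,0],[0,0,0,0],[0,0,0,0],[0,0,0,0],[0,0,0,0]]])

```text
clock: 17.35
eef_pos: [0.5477, -0.0286, 0.153]
tool_rot: [0.595, 0.8, 0.061, -0.048]
ft_force: [0.9, 2.2, 1.7]
grip_width: 0.0003
```

```bash
python3 go.py 16 0 20
```

```text
t 17.35 tcp [ 0.5477 -0.0286  0.153 ] F [0.9 2.2 1.7] w 0.0002609791119967097 j [-0.13  0.41 -0.02  1.17  0.15 -0.42]
yaw err deg -1.3891683072696426 zaxis [-0.005  0.154 -0.988]
now panel [20.9 -0.1 16.6]
[16.0, 0.0, 20.0] world [ 0.542 -0.03   0.153] shift [ 0.3 -5.9 -0.6]
```

Emit:
apply_moves(moves=[[[-3,-7,2,0],[-2,-7,3,0],[0,-7,3,0],[0,0,0,0],[0,0,0,0],[0,0,0,0],[0,0,0,0],[0,0,0,0],[0,0,0,0],[0,0,0,0]]])

```text
clock: 18.35
eef_pos: [0.5475, -0.0297, 0.154]
tool_rot: [0.59, 0.802, 0.082, -0.036]
ft_force: [1.6, 1.5, 2.6]
grip_width: 0.0001
```

```bash
python3 go.py 16 0 20
```

```text
t 18.35 tcp [ 0.5475 -0.0297  0.154 ] F [1.6 1.5 2.6] w 0.00012012850498567315 j [-0.15  0.38 -0.06  1.11  0.18 -0.45]
yaw err deg -2.2304633794488247 zaxis [ 0.039  0.175 -0.984]
now panel [21.7 -0.9 17.4]
[16.0, 0.0, 20.0] world [ 0.541 -0.03   0.153] shift [ 1.1 -6.3  0.2]
```

Emit:
apply_moves(moves=[[[0,4,-2,0],[-6,0,0,0],[0,-8,3,0],[0,-12,5,0],[0,-10,4,0],[0,0,0,0],[0,0,0,0],[0,0,0,0],[0,0,0,0],[0,0,0,0]]])

```text
clock: 19.35
eef_pos: [0.5455, -0.0416, 0.1516]
tool_rot: [0.587, 0.803, 0.098, -0.019]
ft_force: [1.3, 0.5, 3.8]
grip_width: 0.0002
```

```bash
python3 go.py 16 0 20
```

```text
t 19.35 tcp [ 0.5455 -0.0416  0.1516] F [1.3 0.5 3.8] w 0.00017287590677893892 j [-0.18  0.36 -0.11  1.05  0.19 -0.48]
yaw err deg -2.764408235824663 zaxis [ 0.084  0.181 -0.98 ]
now panel [ 16.8 -12.   17.6]
[16.0, 0.0, 20.0] world [ 0.54  -0.031  0.153] shift [12.2 -1.3 -0.1]
```

Emit:
apply_moves(moves=[[[0,5,-3,0],[0,6,-4,0],[0,3,-20,0],[0,0,-35,0],[0,0,-30,0],[-30,-10,-5,0],[-40,-20,0,0],[-40,-20,0,0],[-40,-10,0,0],[0,0,0,0]]])

```text
clock: 20.35
eef_pos: [0.537, -0.2203, 0.2185]
tool_rot: [0.587, 0.805, 0.089, -0.025]
ft_force: [-0.8, 1.0, -0.6]
grip_width: 0.0001
```

```bash
python3 go.py -20 -160 70;python3 look.py c5.png
```

```text
t 20.35 tcp [ 0.537  -0.2203  0.2185] F [-0.8  1.  -0.6] w 7.8630358237903e-05 j [-0.48  0.43  0.18  1.35  0.18 -0.79]
yaw err deg -2.83579668329895 zaxis [ 0.065  0.173 -0.983]
now panel [   1.6 -182.   103.5]
[-20.0, -160.0, 70.0] world [ 0.529 -0.2    0.179] shift [16.1 -5.8 42.2]
window rgb [130. 127. 110.]
```

View pics/c5.png

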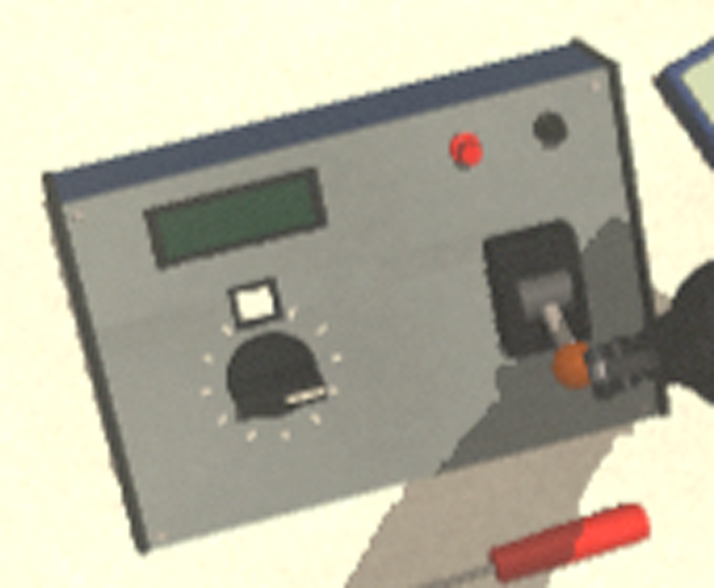

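The dial is back on click 3: white in the window, pointer at (327,393) to the right. The arm's fingers are beside the ball, so I need the route to the staging point below it.

```bash
python3 go.py -52 -182 110 -52 -160 82 -8 -160 86 19 -160 79
```

```text
t 20.4 tcp [ 0.537  -0.2183  0.2189] F [-0.6  0.8  0. ] w -4.060990654707517e-05 j [-0.48  0.43  0.18  1.35  0.19 -0.79]
yaw err deg -2.9247870773732076 zaxis [ 0.065  0.175 -0.983]
now panel [   2.2 -180.   103.6]
[-52.0, -182.0, 110.0] world [ 0.489 -0.234  0.197] shift [ -2.6 -52.3  15.5]
[-52.0, -160.0, 82.0] world [ 0.497 -0.209  0.173] shift [17.5 11.8 28.7]
[-8.0, -160.0, 86.0] world [ 0.532 -0.199  0.199] shift [  1.9  38.8 -21.1]
[19.0, -160.0, 79.0] world [ 0.557 -0.192  0.206] shift [-0.3 27.5 -4.4]
```

Emit:
apply_moves(moves=[[[0,-15,0,0],[0,-15,0,0],[0,-15,5,0],[0,-7,5,0],[8,0,5,0],[9,3,8,0],[0,3,8,0],[0,3,6,0],[0,0,0,0],[0,0,0,0]]])

```text
clock: 21.4
eef_pos: [0.4938, -0.2005, 0.1772]
tool_rot: [0.583, 0.807, 0.09, -0.028]
ft_force: [0.3, -0.3, 0.6]
grip_width: 0.0001
```

```bash
python3 go.py -52 -160 82 -8 -160 86 19 -160 79
```

```text
t 21.4 tcp [ 0.4938 -0.2005  0.1772] F [ 0.3 -0.3  0.6] w 0.00010013948561510451 j [-0.48  0.37 -0.02  1.21  0.19 -0.81]
yaw err deg -3.38430343848437 zaxis [ 0.059  0.177 -0.982]
now panel [ -50.6 -151.3   86. ]
[-52.0, -160.0, 82.0] world [ 0.497 -0.209  0.173] shift [-9.3 -0.1  2.8]
[-8.0, -160.0, 86.0] world [ 0.532 -0.199  0.199] shift [  1.7  38.7 -21.3]
[19.0, -160.0, 79.0] world [ 0.558 -0.192  0.206] shift [-0.5 27.5 -4.5]
```

Emit:
apply_moves(moves=[[[-8,0,3,0],[0,8,-3,0],[0,10,-5,0],[0,10,-6,0],[0,10,-6,0],[0,8,-2,0],[0,8,-1,0],[0,8,-1,0],[0,0,0,0],[0,0,0,0]]])

```text
clock: 22.4
eef_pos: [0.5413, -0.1985, 0.2119]
tool_rot: [0.589, 0.803, 0.078, -0.039]
ft_force: [0.2, -0.3, 0.4]
grip_width: -0.0001
```

```bash
python3 go.py 19 -160 79 22 -160 79
```

```text
t 22.4 tcp [ 0.5413 -0.1985  0.2119] F [ 0.2 -0.3  0.4] w -0.00011433159809318839 j [-0.43  0.44  0.19  1.36  0.17 -0.74]
yaw err deg -2.3731461550610504 zaxis [ 0.03   0.171 -0.985]
now panel [   6.4 -162.    93.1]
[19.0, -160.0, 79.0] world [ 0.558 -0.192  0.206] shift [ 0.3 17.5  7.4]
[22.0, -160.0, 79.0] world [ 0.561 -0.191  0.208] shift [ 0.1  2.7 -1.3]
```

```bash
cat > ball.py <<'E'
from fit import *
c=snap('scene','s_.png'); a=c['color'].astype(int)[150:240,130:230]
m=(a[...,0]>120)&(a[...,0]-a[...,2]>80)&(a[...,1]>0.3*a[...,0])&(a[...,1]<.75*a[...,0]); ys,xs=np.nonzero(m)
u=np.array([xs.mean()+130,ys.mean()+150]) if len(xs) else None
print('orange',len(xs),u)
p=np.load('p.npy');R=Rp(p[3])
for q in np.arange(0,1.05,.1):
    t=q-.5;print(round(q,1),proj(c,R@[-.03+.056*np.sin(t),-.16,.022+.056*np.cos(t)]+p[:3])[0].round(1),end=' ')
E
python3 ball.py
```

```text
orange 19 [147.47368421 219.94736842]
0.0 [160.8 188.4] 0.1 [160.9 187.4] 0.2 [161.2 186.6] 0.3 [161.5 186.1] 0.4 [161.9 185.9] 0.5 [162.4 185.9] 0.6 [163.  186.2] 0.7 [163.6 186.8] 0.8 [164.3 187.7] 0.9 [165.1 188.8] 1.0 [165.9 190.2]
```

```bash
python3 - <<'E'
import cv2
a=cv2.imread('pics/s_.png')[150:250,120:240]
cv2.imwrite('pics/c6.png',cv2.resize(cv2.convertScaleAbs(a,alpha=1.8,beta=25),None,fx=5,fy=5,interpolation=2))
E
```

```text
(no output)
```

View pics/c6.png

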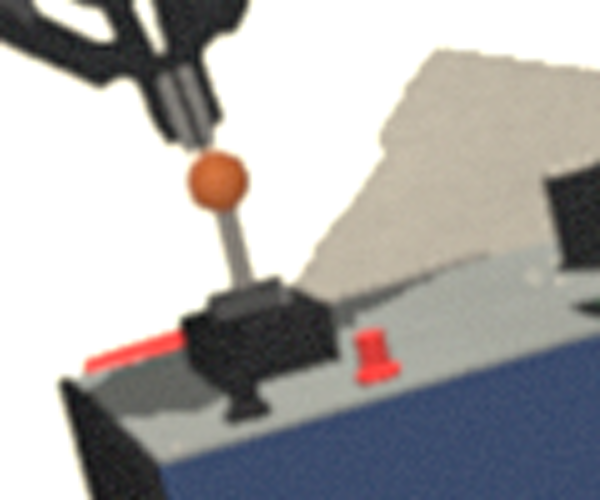

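The scene crop shows the ball at (218,181), i.e. pixel (163.6,186.2), so the lever is about 0.65 up. The fingertips are behind it but high. I'll back off, lower them and push again.

```bash
python3 go.py -6 -160 82 23 -160 72
```

```text
t 22.45 tcp [ 0.5415 -0.1985  0.2118] F [0.2 0.2 0.3] w 7.92905226794433e-05 j [-0.43  0.44  0.19  1.36  0.17 -0.74]
yaw err deg -2.379343625756719 zaxis [ 0.03   0.171 -0.985]
now panel [   6.5 -162.1   92.9]
[-6.0, -160.0, 82.0] world [ 0.536 -0.198  0.196] shift [-0.2 -6.5 15.4]
[23.0, -160.0, 72.0] world [ 0.565 -0.19   0.202] shift [-0.3 30.5 -3.5]
```

Emit:
apply_moves(moves=[[[0,-10,2,0],[0,-4,8,0],[0,0,6,0],[0,8,0,0],[0,8,-1,0],[0,8,-1,0],[0,8,-1,0],[0,6,-1,0],[0,0,0,0],[0,0,0,0]]])

```text
clock: 23.45
eef_pos: [0.5597, -0.1903, 0.1973]
tool_rot: [0.591, 0.802, 0.071, -0.046]
ft_force: [-3.2, -0.4, 1.0]
grip_width: -0.0003
```

```bash
python3 go.py 23 -160 72; python3 - <<'E'
from fit import *
c=snap('scene','s_.png');a=c['color'].astype(int)[176:200,152:176]
m=(a[...,0]-a[...,2]>60);ys,xs=np.nonzero(m);print(len(xs),xs.mean()+152,ys.mean()+176)
E
```

```text
t 23.45 tcp [ 0.5597 -0.1903  0.1973] F [-3.2 -0.4  1. ] w -0.00032031942823477767 j [-0.4   0.49  0.22  1.36  0.16 -0.71]
yaw err deg -2.0670681893637455 zaxis [ 0.01   0.167 -0.986]
now panel [  16.  -159.    70.6]
[23.0, -160.0, 72.0] world [ 0.565 -0.19   0.202] shift [-0.5  5.6 -4.5]
92 165.98913043478262 189.34782608695653
```

The ball is now at pixel (166.0,189.3), which gives a lever of about 0.95–1.0, and 3 N of resistance shows it is on the stop. One more nudge, then I retreat.

Emit:
apply_moves(moves=[[[0,6,-1,0],[0,4,0,0],[0,0,0,0],[0,-10,0,0],[0,-20,0,0],[0,-30,-10,0],[0,-20,-20,0],[-30,0,-10,0],[-30,0,0,0],[0,0,0,0]]])

```text
clock: 24.5
eef_pos: [0.5036, -0.277, 0.2269]
tool_rot: [0.59, 0.803, 0.066, -0.047]
ft_force: [-0.5, 0.9, -0.4]
grip_width: -0.0003
```

```bash
python3 - <<'E'
from fit import *
c=snap('scene','s_.png');a=c['color'].astype(int)[176:200,152:176]
m=(a[...,0]-a[...,2]>60);ys,xs=np.nonzero(m);print(len(xs),xs.mean()+152,ys.mean()+176)
E
python3 go.py; python3 look.py c7.png
```

```text
108 166.3148148148148 189.0
t 24.55 tcp [ 0.5034 -0.2756  0.2275] F [0.3 0.3 0.4] w -0.00017653906411829685 j [-0.57  0.46  0.26  1.45  0.14 -0.88]
yaw err deg -2.1740575074652253 zaxis [ 0.003  0.162 -0.987]
now panel [ -35.7 -226.3  135.4]
window rgb [129. 126. 110.]
```

View pics/c7.png

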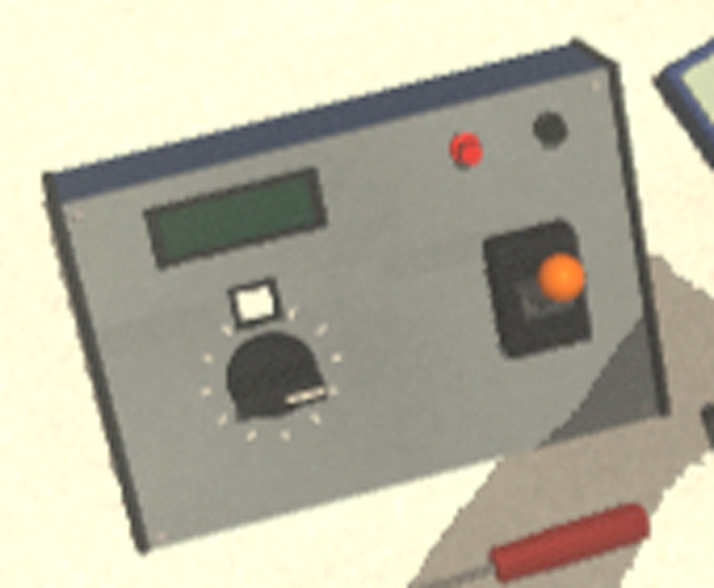

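The lever is up with the ball at (562,277). The dial shows white with the pointer at click 3, the screwdriver and meter look unmoved, and the arm is clear. I'll compare the ball with its predicted "on" position, then hand in.

```bash
python3 - <<'E'
from fit import *
c=dict(np.load('pics/top.npz'));p=np.load('p.npy');R=Rp(p[3]);u=t((562,277))
d={q:np.linalg.norm(proj(c,R@[-.03+.056*np.sin(q-.5),-.16,.022+.056*np.cos(q-.5)]+p[:3])[0]-u).round(1) for q in (.7,.8,.85,.9,.95,1.,1.05)}
print(d)
if min(d,key=d.get)>=.9: print('handing in',workorder.job_done())
E
```

```text
{0.7: np.float64(7.3), 0.8: np.float64(4.9), 0.85: np.float64(3.7), 0.9: np.float64(2.5), 0.95: np.float64(1.2), 1.0: np.float64(0.1), 1.05: np.float64(1.2)}
the job is handed in; nothing more can be done
handing in None
```

The job is done and handed in at about 24.6 s of the 70 s allowed; no verdict is reported.

**What I did:** With the fingers shut, I pushed the dial counter-clockwise from its third click to red. It rested there with red filling the window. I then pushed it clockwise to the third click and pushed the orange toggle up against its stop.

**Last checks:**
- **Dial:** the window shows white and the pointer stands at the third click, judged from the top picture.
- **Toggle:** the ball is within 0.1 px of its predicted position at 1.0 rad in the top view. The scene view agrees, at about 0.95–1.0 rad.
- **Arm:** it is clear of the unit, and the force reading is close to zero.
- **Bystanders:** the meter and screwdriver look unmoved in the top picture. I did not re-check the spool after the last moves, but the arm never came down near it.

**What went wrong on the way:**
- The first push stopped at click 1, and I needed a second one to reach red.
- Some pushes stalled on detent bumps, which left the tool tilted by about 10 degrees.
- The first toggle push went too high and left the lever at about 0.65 rad. I lowered the fingers and pushed again.

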